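# Seat the magnifier lens in its three-jaw stand

### The arm

A 7-joint arm with a two-finger parallel gripper is mounted at the origin on the work surface. World frame = base frame: x ahead of the robot, y to its left, z up, the work surface at z = 0. Lengths are in m, angles in rad, forces in N, time in s.
With the tool pointing down it reaches from about 0.425 to 0.875 m from the base axis. Payload 4.7 kg.
Tool frame: the origin (TCP) lies midway between the tips of the shut fingers; the grasp point (between the pads) lies 19 mm behind it; z points along the fingers, y is the line along which they close (so a half turn about z gives the same grasp; the last joint's range is limited). The gripper opens to 87 mm and grips with 3 to 60 N. Pads are 19 mm wide; open, the fingers measure 117 mm over their backs; the gripper's body (75 mm by 190 mm) begins 51 mm behind the grasp point.
Start: joints at [-1.214, 0.321, -0.07, 1.45, 0.023, 1.371, -0.057], TCP at [0.219, 0.612, 0.223] pointing down, gripper open.
Joint ranges: [-2.86, 2.86], [-0.3, 2.09], [-1.38, 1.24], [0.06, 2.45], [-1.56, 4.7], [0.09, 2.05], [-2.69, 2.69]. Speed limits (rad/s): [2.57, 2.57, 3.14, 3.14, 3.14, 3.14, 3.14].

### API

Orientations are given as a unit quaternion [w, x, y, z].
In Python, from cell import robot, vision gives the robot as it stands.
- The arm moves only by the tool arm_command, never from a script. Its argument "moves" is a list of rows, each an object with "slide": the shift along the tool's x, y, z normalised to -1 to 1, where 1 is 150 mm, a list of three; "turn": the turn, a rotation vector about the tool's x, y, z normalised to -1 to 1, where 1 is 30 degrees, a list of three. In form: [{"slide": [dx, dy, dz], "turn": [wx, wy, wz]}, ...]. A call has 1 to 20 rows; each row shifts and turns the commanded pose from where the row before left it, along the tool's axes as they then stand; what a row does not reach is not made up. A row lasts 1/10 s, in which the tool goes at most 50 mm and 8.59 degrees, less where a joint would pass 70% of its speed; a pose out of reach is approached as far as the arm can. A call with a number of a shift or a turn outside -1 to 1 is refused whole. A call with a gripper value outside its range is refused whole. "grip" is the opening, from -1 (shut) to 1 (fully open), set as the call begins (left out, the last holds). The fingers move at their own pace and stop on an object; "grip_force" is the grip in N (left out, the last holds). Time passes only in rows, so rows that do not move let the fingers close. It gives the time, the measured TCP pose, the force, the opening and the grip force at its end, in the units of the state.
- robot.sense(): the state, without advancing time (a new reading comes with each control period).
- vision.capture(name): name is "scene" or "top"; returns a dict with "img" (480x640x3 uint8, red, green, blue), "fx", "fy", "cx", "cy" (pixels), "dist" ([k1, k2, p1, p2, k3] as OpenCV has them; the pictures are not rectified), "eye" and "orientation" of the camera in the world. Camera axes: x right, y down, z forward; pixel columns grow to the right and rows downward; lengths in m; the calibration is good to about 2 mm. A picture is of the moment at which its call begins. There is no depth.
- robot.sign_off(): hands the job in; it is judged then, once.
The state is a dict: "time_s": time; "q": joint angles; "qd": joint speeds; "joint_efforts": joint torques, N m; "tcp_pos": TCP position; "orientation": TCP orientation; "contact_force": force on the tool from outside, world axes, zero at the start; "ft_torque": the same for the moment, N m; "finger_gap": finger opening in m; "grip_force": force on a finger pad.
Only numpy, scipy, OpenCV 4.12 (cv2) and the standard library are available. Lean on these libraries where they do the work, as an engineer would, in place of code of your own. Each camera call takes 0.05 s, during which the arm holds its last target. There are 200 camera calls.

### The job

Fit the loose lens into the inspection stand: lay it flat on the three white steps between the jaws and let go of it, then slide the jaw with the orange tab up until the lens sits firmly against all three jaws, so that it cannot shift or rock and the jaw stays there by itself. Go by feel and do not force it, the glass is easily strained; leave the other things on the plank where they are.

Things in the scene. Friction and masses are not known exactly. Their poses are not given: they have to be found in the camera images.
- lens: round magnifier lens, clear glass in an aluminium rim, 56 mm across and 14 mm high (the glass crown stands 1 mm proud), about 90 g, lying flat and loose on the teak plank; origin at the centre of its underside, z up
- stand: inspection stand, fixed: steel base 135 x 110 x 12 mm with a white viewing dish, a 16 mm post at its -x side carrying a level aluminium ring, 100 mm outside, 48 mm hole, top 94 mm above the plank; the lens lies on it. Origin on the ring's axis at the underside of the base, on the plank (22 mm above the table); +x points from the axis to the sliding jaw, +y to its left, z up
- seat (a point): on the ring's axis, 98 mm above the plank, level with the tops of three white nylon steps (10 mm wide, 4 mm high, 14 to 27.5 mm from the axis, at 0, +130 and -130 degrees from +x) on which the lens lies. The clamped lens has the centre of its underside here, or, by the fixed jaws' setting, up to 6 mm off along x or 5 mm along y; axes as the stand
- jaw_left: fixed jaw at +130 degrees from the stand's +x: black block 39 to 51 mm from the ring's axis, 18 mm wide, with a brass set screw that carries an upright flat nylon pad, 16 mm wide, reaching 10 mm above the step tops. The pad's face is 28 mm from the axis, give or take 4 mm: the screw was left at an unknown setting and is tight. Origin and axes as the stand
- jaw_right: the other fixed jaw, at -130 degrees, the same, with an unknown screw setting of its own (28 mm from the axis, give or take 4); origin and axes as the stand
- clamp: sliding jaw at the stand's +x side, 31 mm of travel along x, found within 3 mm of fully open (pad face 46 to 49 mm from the ring's axis; 21 to 35 when it holds the lens). Pushed towards -x it slides stiffly, about 6 N, and stays where left. Origin at the foot of its nylon pad's face (16 mm wide, 9.5 high), 98.5 mm above the plank; axes as the stand. A black slide block lies behind the pad
- hide: bystander, round terracotta shrimp hide, 72 mm across, 44 mm high; origin at the centre of its underside
- dish: bystander, green feeding dish 64 mm across, 12 mm high with an upright glass stem, 112 mm tall in all, easily tipped; origin at the centre of its underside
- tweezers: bystander, curved steel tweezers lying flat, 154 mm long along their x, about 30 mm wide, 5 mm high; origin near the middle
- tank: glass shrimp tank 210 x 210 x 190 mm, fixed on the plank, open on top; origin at the centre of its underside
- air_valve: black air valve 34 x 50 mm, 38 mm high with its knob, fixed on the plank; origin at the centre of its underside
- tab (a point): centre of the orange thumb tab on the slide block's outer end: 10 mm thick along the stand's x, 28 mm wide along y, 13 mm from here up to its top and down to its foot; the block's top is 11 mm below here. Axes as the stand. Pushed here, the jaw slides the lens 4 to 17 mm over slippery steps, then the force rises. Beyond the sliding friction about 5 N is right; over 8 N on the lens is too much
Not all that is in view belongs to the job. Leave any black or pink look-alike of the lens alone.

How it is judged:
By the outcome, as a careful person would: the job done as asked, in the order asked, and still so for the second after the job is handed in, with the robot touching nothing.
It also fails if it takes over 58 s, if anything falls off the work surface, if the arm or the gripper's body presses on something with over 40 N, if the wrist force passes 120 N, or if a joint passes its speed limit or range.

## Working session

There is one attempt and no reset: what is moved stays moved. The work goes in short steps, Python scripts to look and compute and a tool call to move; the robot and the scene stay as the last step left them, time stands still between calls to the robot, and variables do not carry over. Pictures are saved under pics/ and viewed, at most 10 in all, crops included, and the job is handed in when it is done.

Besides the shell and the picture viewer there is one more tool, called after ">>>" as a command line: name --argument value ..., lists and objects as JSON in quotes. arm_command: Moves the arm, as the interface text tells. Scaled input: -1 to 1 covers 150 mm each way for a shift and 30 degrees each way for a turn. Its arguments: {"type":"object","properties":{"moves":{"type":"array","items":{"type":"object","properties":{"slide":{"type":"array","items":{"type":"number"}},"turn":{"type":"array","items":{"type":"number"}}}}},"grip":{"type":"number"},"grip_force":{"type":"number"}},"required":["moves"]}

```bash
mkdir -p pics; ls
python3 - <<'E'
from cell import robot, vision
import cv2
for n in("scene","top"):
    c=vision.capture(n); cv2.imwrite(f"pics/{n}0.png",c["img"][:,:,::-1]); c.pop("img"); print(n,c)
print(robot.sense())
E
```

```text
pics
scene {'fx': 471.06134674917064, 'fy': 471.06134674917064, 'cx': 308.1883033335568, 'cy': 243.36501985366272, 'dist': array([-0.04289923,  0.        ,  0.        ,  0.        ,  0.        ]), 'eye': array([ 0.98041605, -0.31380335,  0.79014059]), 'orientation': array([-0.26286198,  0.77548249,  0.5459784 , -0.17730787])}
top {'fx': 584.0601400045546, 'fy': 584.0601400045546, 'cx': 319.91473189022724, 'cy': 233.25693558431533, 'dist': array([-0.08533027,  0.        ,  0.        ,  0.        ,  0.        ]), 'eye': array([ 0.26030442, -0.12312795,  1.32764202]), 'orientation': array([-0.05592293,  0.70659117, -0.70144644,  0.07466215])}
{'time_s': 0.1, 'q': array([-1.2139041 ,  0.32171656, -0.07007419,  1.45151792,  0.02258802,
        1.37078445, -0.05692196]), 'qd': array([ 8.60164456e-04, -1.13161413e-03,  1.96497103e-05, -3.93395993e-03,
        2.24644756e-04, -8.75481575e-04,  6.39795232e-04]), 'joint_efforts': array([ 2.44359981e-04, -4.92571807e+01, -4.05347329e-01, -3.13395989e+01,
       -6.39188569e-02,  3.95436853e-02,  9.41457370e-05]), 'tcp_pos': array([0.21836487, 0.61172028, 0.22160938]), 'orientation': array([-9.89113941e-05,  1.70561695e-01,  9.85346658e-01, -8.13923650e-04]), 'contact_force': array([-0.17468523,  0.53235477,  0.47931469]), 'ft_torque': array([-0.00264917, -0.02209138, -0.01185334]), 'grip_force': 0.0, 'finger_gap': 0.08692529008345871}
```

View pics/scene0.png

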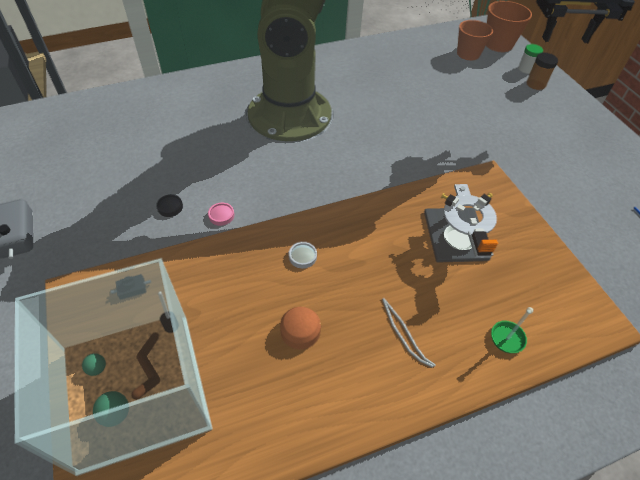

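View pics/top0.png

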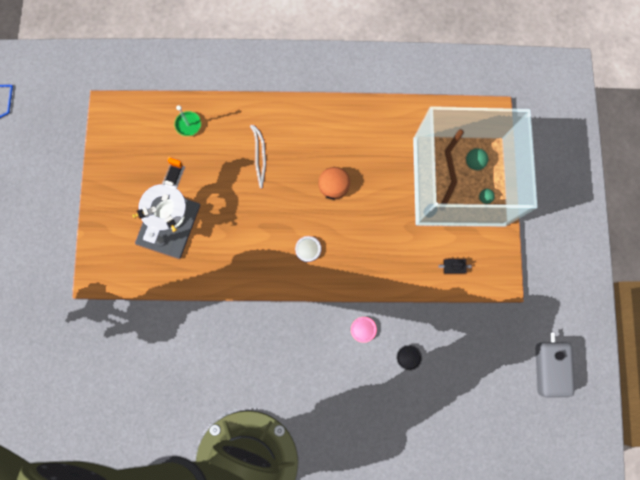

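The lens could be taken for one of three things:
- clear glass disc with a light rim: scene (303,255), top (308,249)
- pink look-alike: scene (221,214), top (363,329)
- black look-alike: scene (169,205), top (409,357)

The clear one on the plank fits the description. The stand is at scene (465,225) and top (165,215), with its orange tab at scene (488,243) and top (174,162).

```bash
cat > h.py <<'E'
import numpy as np, cv2
from scipy.spatial.transform import Rotation as R
from cell import robot, vision
def K(c): return np.array([[c["fx"],0,c["cx"]],[0,c["fy"],c["cy"]],[0,0,1.]])
def rot(q): return R.from_quat(np.roll(q,-1))
def ray(c,uv):
    p=cv2.undistortPoints(np.array([[uv]],float),K(c),c["dist"])[0,0]
    return rot(c["orientation"]).apply([p[0],p[1],1.])
def onz(c,uv,z):
    d=ray(c,uv); return c["eye"]+d*(z-c["eye"][2])/d[2]
def proj(c,P):
    Rm=rot(c["orientation"]).inv(); rv=Rm.as_rotvec(); t=-Rm.apply(c["eye"])
    return cv2.projectPoints(np.atleast_2d(np.array(P,float)),rv,t,K(c),c["dist"])[0][:,0]
def tri(c1,u1,c2,u2):
    d1,d2=ray(c1,u1),ray(c2,u2); A=np.stack([d1,-d2],1); s=np.linalg.lstsq(A,c2["eye"]-c1["eye"],rcond=None)[0]
    a=c1["eye"]+s[0]*d1; b=c2["eye"]+s[1]*d2; return (a+b)/2,np.linalg.norm(a-b)
def blob(c,lo,hi,roi):
    x0,y0,x1,y1=roi; h=cv2.cvtColor(c["img"],cv2.COLOR_RGB2HSV); m=np.zeros(h.shape[:2],np.uint8)
    m[y0:y1,x0:x1]=cv2.inRange(h,np.array(lo),np.array(hi))[y0:y1,x0:x1]
    k=max(cv2.findContours(m,0,2)[0],key=cv2.contourArea); M=cv2.moments(k)
    return np.array([M["m10"],M["m01"]])/M["m00"],k
E
python3 - <<'E'
from h import *
c1=vision.capture("scene");c2=vision.capture("top")
a=cv2.resize(c1["img"][165:275,265:405+110],None,fx=3.2,fy=3.2,interpolation=2)
a=cv2.resize(c1["img"][175:275,415:515],(400,400),interpolation=2)
b=cv2.resize(c2["img"][145:265,120:220],(400,480),interpolation=2)[:400]
b=cv2.resize(c2["img"][150:260,115:225],(400,400),interpolation=2)
l=cv2.resize(c1["img"][230:280,278:328],(200,200),interpolation=2);l2=cv2.resize(c2["img"][224:274,283:333],(200,200),interpolation=2)
pad=np.zeros((200,400,3),np.uint8)
cv2.imwrite("pics/crop1.png",np.vstack([np.hstack([a,b]),np.hstack([l,l2,pad])])[:,:,::-1])
for c,r in((c1,(280,235,330,280)),(c2,(285,225,335,275))):
    u,k=blob(c,(0,0,110),(180,75,255),r); print(u,cv2.boundingRect(k),[onz(c,u,z).round(4) for z in(.03,.036)])
    (ex,ax,an)=cv2.fitEllipse(k);print(ex,ax,an)
t1,k1=blob(c1,(5,180,180),(16,255,255),(470,225,505,260));t2,k2=blob(c2,(5,180,180),(16,255,255),(160,150,190,172))
print("tab",t1,t2,tri(c1,t1,c2,t2),cv2.boundingRect(k1),cv2.boundingRect(k2))
E
```

```text
[302.63781095 252.84344942] (288, 241, 29, 24) [array([ 0.4642, -0.1286,  0.03  ]), array([ 0.4683, -0.13  ,  0.036 ])]
(302.840087890625, 253.0333251953125) (23.1719913482666, 28.541519165039062) 96.8736343383789
[307.85181582 248.4922179 ] (295, 236, 27, 26) [array([ 0.4681, -0.1301,  0.03  ]), array([ 0.4672, -0.1301,  0.036 ])]
(307.7956237792969, 248.52194213867188) (25.135353088378906, 26.347864151000977) 58.76887893676758
tab [490.05363985 241.3256705 ] [173.46987952 161.24096386] (array([0.631229  , 0.1542477 , 0.15158795]), np.float64(0.0003911514310564299)) (482, 239, 16, 5) (167, 157, 15, 10)
```

View pics/crop1.png

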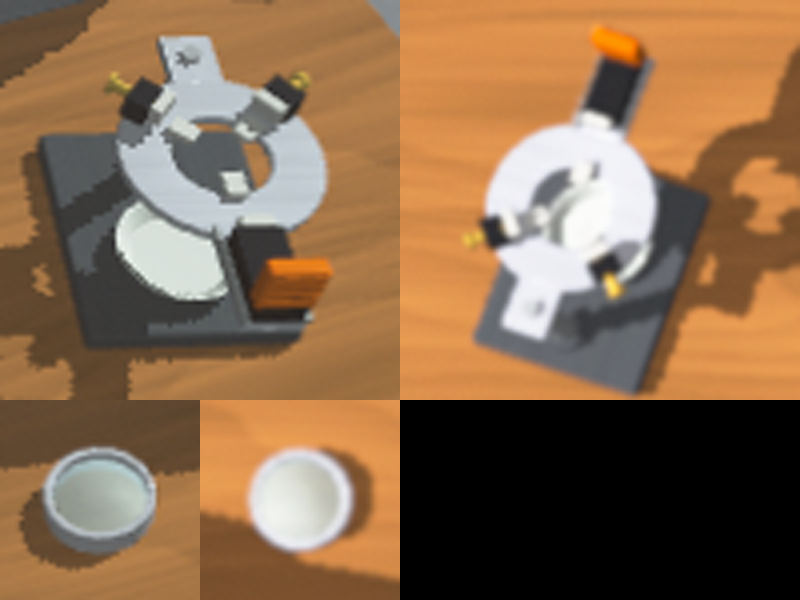

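The crop shows the chosen object is clear glass in a grey aluminium rim, at scene (303,253) and top (308,248). That is the lens. The stand's tab is at the upper right in the top view, the two brass screws are at the lower left and lower right, and the jaw is open. Next I'll measure the ring axis.

Run:
```python
from h import *
from scipy.optimize import least_squares
c1=vision.capture("scene");c2=vision.capture("top")
C=[]
for c,roi,g in((c1,(435,180,505,240),(.53,.17)),(c2,(125,165,200,245),(.53,.17))):
    h=cv2.cvtColor(c["img"],cv2.COLOR_RGB2HSV);x0,y0,x1,y1=roi
    m=np.zeros(h.shape[:2],np.uint8);m[y0:y1,x0:x1]=cv2.inRange(h,np.array([0,0,140]),np.array([180,70,255]))[y0:y1,x0:x1]
    pts=np.vstack([k[:,0] for k in cv2.findContours(m,cv2.RETR_CCOMP,cv2.CHAIN_APPROX_NONE)[0] if len(k)>15])
    W=np.array([onz(c,p,.116)[:2] for p in pts]); best=None
    for R0 in(.05,):
        for gx in np.arange(-.03,.031,.01):
            for gy in np.arange(-.03,.031,.01):
                r=least_squares(lambda s:np.linalg.norm(W-s,axis=1)-R0,np.array(g)+[gx,gy],loss="cauchy",f_scale=.0015)
                if best is None or r.cost<best.cost:best=r
    e=abs(np.linalg.norm(W-best.x,axis=1)-.05)<.002; print(best.x,e.sum(),len(W)); C.append(best.x)
A=np.mean(C,0)
t2,k2=blob(c2,(5,180,180),(16,255,255),(160,150,190,172));t=onz(c2,t2,.152)
def sc(lo,hi,roi):
    return blob(c2,lo,hi,roi)[0]
d=t[:2]-A; print("tabtop",t,"dist",np.linalg.norm(d),"yaw deg",np.degrees(np.arctan2(d[1],d[0])))
# edge dir of orange tab
r=cv2.minAreaRect(k2); bp=np.array([onz(c2,p,.152)[:2] for p in cv2.boxPoints(r)]); e=np.diff(bp,axis=0); print("tab edges mm,deg",[(np.linalg.norm(x)*1e3,np.degrees(np.arctan2(x[1],x[0]))) for x in e[:2]])
# post screw plate: brass screws
for roi in((128,208,142,222),(166,220,180,236)):
    u,k=blob(c2,(15,120,120),(32,255,255),roi); w=onz(c2,u,.128)[:2]-A; print("brass",u,np.linalg.norm(w),np.degrees(np.arctan2(w[1],w[0])))
T=rot(robot.sense()["orientation"]).as_matrix(); print(T.round(3))
```

```text
[0.54053598 0.18117529] 67 340
[0.54108953 0.18227433] 87 217
tabtop [0.63098616 0.15397562 0.152     ] dist 0.09434649634051483 yaw deg -17.10477439449543
tab edges mm,deg [(np.float64(15.671135749527057), np.float64(-14.65516311276829)), (np.float64(31.258212800048646), np.float64(-108.3989860846011))]
brass [134.25988701 215.44067797] 0.05856477639127833 111.69370718766054
brass [173.03846154 228.21794872] 0.05627982320024299 -148.95475074804858
[[-0.942  0.336 -0.   ]
 [ 0.336  0.942 -0.001]
 [-0.    -0.001 -1.   ]]
```

>>> arm_command --moves '[{"slide": [-0.183,-0.153,0],"turn": [0,0,-0.067]},{"slide": [-0.183,-0.153,0],"turn": [0,0,0]},{"slide": [-0.183,-0.153,0],"turn": [0,0,0]},{"slide": [-0.183,-0.153,0],"turn": [0,0,0]},{"slide": [-0.183,-0.153,0],"turn": [0,0,0]},{"slide": [-0.183,-0.153,0],"turn": [0,0,0]},{"slide": [-0.183,-0.153,0],"turn": [0,0,0]},{"slide": [-0.183,-0.153,0],"turn": [0,0,0]},{"slide": [-0.183,-0.153,0],"turn": [0,0,0]},{"slide": [-0.183,-0.153,0],"turn": [0,0,0]},{"slide": [-0.183,-0.153,0],"turn": [0,0,0]},{"slide": [-0.183,-0.153,0],"turn": [0,0,0]},{"slide": [0,0,0],"turn": [0,0,0]}]' --grip 1

```text
time_s: 1.6
tcp_pos: [0.4511, 0.2436, 0.2229]
orientation: [0.001, 0.158, 0.987, -0.001]
contact_force: [0.6, 0.6, -0.1]
finger_gap: 0.087
grip_force: 0.0
```

```bash
cat > go.py <<'E'
import sys
from h import *
s=robot.sense();T=rot(s["orientation"]).as_matrix();g=np.array([float(v) for v in sys.argv[1:4]])
print("t",s["time_s"],"tcp",s["tcp_pos"].round(4),"tooly deg",np.degrees(np.arctan2(T[1,1],T[0,1])).round(2),"tilt",T[:,2].round(4),"q",s["q"].round(2))
print("F",s["contact_force"].round(2),"gap",s["finger_gap"],"| to go (units of 150mm):",(T.T@(g-s["tcp_pos"])/.15).round(4))
E
python3 go.py .4675 -.13 .12
```

```text
t 1.6 tcp [0.4511 0.2436 0.2229] tooly deg 71.85 tilt [ 0.0019 -0.0018 -1.    ] q [-0.77  0.02  0.23  1.79 -0.    1.32  0.71]
F [ 0.58  0.62 -0.11] gap 0.0870136074498367 | to go (units of 150mm): [-0.8778 -2.3322  0.6907]
```

>>> arm_command --moves '[{"slide": [-0.088,-0.233,0],"turn": [0,0,0]},{"slide": [-0.088,-0.233,0],"turn": [0,0,0]},{"slide": [-0.088,-0.233,0],"turn": [0,0,0]},{"slide": [-0.088,-0.233,0],"turn": [0,0,0]},{"slide": [-0.088,-0.233,0],"turn": [0,0,0]},{"slide": [-0.088,-0.233,0.13],"turn": [0,0,0]},{"slide": [-0.088,-0.233,0.14],"turn": [0,0,0]},{"slide": [-0.088,-0.233,0.14],"turn": [0,0,0]},{"slide": [-0.088,-0.233,0.14],"turn": [0,0,0]},{"slide": [-0.088,-0.233,0.14],"turn": [0,0,0]},{"slide": [0,0,0],"turn": [0,0,0]},{"slide": [0,0,0],"turn": [0,0,0]}]'

```text
time_s: 2.8
tcp_pos: [0.4676, -0.1238, 0.1187]
orientation: [-0.001, 0.154, 0.988, 0.0]
contact_force: [0.1, 1.1, 0.9]
finger_gap: 0.0871
grip_force: 0.0
```

```bash
python3 go.py .4675 -.13 .0245
```

```text
t 2.8 tcp [ 0.4676 -0.1238  0.1187] tooly deg 72.27 tilt [-1.e-03  3.e-04 -1.e+00] q [-0.42  0.04  0.64  2.   -0.03  1.11  1.5 ]
F [0.05 1.14 0.88] gap 0.08709819039092281 | to go (units of 150mm): [-0.0129 -0.0396  0.6281]
```

>>> arm_command --moves '[{"slide": [-0.013,-0.04,0],"turn": [0,0,0]},{"slide": [0,0,0.14],"turn": [0,0,0]},{"slide": [0,0,0.14],"turn": [0,0,0]},{"slide": [0,0,0.14],"turn": [0,0,0]},{"slide": [0,0,0.1],"turn": [0,0,0]},{"slide": [0,0,0.06],"turn": [0,0,0]},{"slide": [0,0,0.03],"turn": [0,0,0]},{"slide": [0,0,0],"turn": [0,0,0]},{"slide": [0,0,0],"turn": [0,0,0]}]'

```text
time_s: 3.7
tcp_pos: [0.4687, -0.1299, 0.0283]
orientation: [0.001, 0.153, 0.988, 0.0]
contact_force: [-0.4, -0.3, 0.6]
finger_gap: 0.0871
grip_force: 0.0
```

```bash
python3 go.py .4675 -.13 .0245
```

```text
t 3.7 tcp [ 0.4687 -0.1299  0.0283] tooly deg 72.4 tilt [ 1.5e-03  1.0e-04 -1.0e+00] q [-0.37  0.19  0.64  2.08 -0.14  0.91  1.61]
F [-0.44 -0.27  0.59] gap 0.08710750267234187 | to go (units of 150mm): [ 0.0078 -0.003   0.0254]
```

>>> arm_command --moves '[{"slide": [0.008,-0.003,0.022],"turn": [0,0,0]},{"slide": [0,0,0],"turn": [0,0,0]},{"slide": [0,0,0],"turn": [0,0,0]}]'

```text
time_s: 4.0
tcp_pos: [0.4668, -0.1301, 0.0244]
orientation: [0.0, 0.153, 0.988, 0.0]
contact_force: [-0.3, -0.7, 0.7]
finger_gap: 0.0872
grip_force: 0.0
```

>>> arm_command --moves '[{"slide": [0,0,0],"turn": [0,0,0]},{"slide": [0,0,0],"turn": [0,0,0]},{"slide": [0,0,0],"turn": [0,0,0]},{"slide": [0,0,0],"turn": [0,0,0]},{"slide": [0,0,0],"turn": [0,0,0]},{"slide": [0,0,0],"turn": [0,0,0]},{"slide": [0,0,0],"turn": [0,0,0]},{"slide": [0,0,0],"turn": [0,0,0]},{"slide": [0,0,0],"turn": [0,0,0]},{"slide": [0,0,0],"turn": [0,0,0]}]' --grip -1 --grip_force 6

```text
time_s: 5.0
tcp_pos: [0.4667, -0.1301, 0.0243]
orientation: [0.0, 0.153, 0.988, 0.0]
contact_force: [0.2, 0.1, -0.5]
finger_gap: 0.0556
grip_force: 6.0
```

```bash
python3 go.py .4675 -.13 .1745
```

```text
t 5.0 tcp [ 0.4667 -0.1301  0.0243] tooly deg 72.37 tilt [ 1.e-04  1.e-04 -1.e+00] q [-0.37  0.2   0.64  2.08 -0.15  0.91  1.61]
F [ 0.21  0.07 -0.45] gap 0.05555754953323695 | to go (units of 150mm): [-0.005   0.0021 -1.0015]
```

>>> arm_command --moves '[{"slide": [0,0,-0.08],"turn": [0,0,0]},{"slide": [0,0,-0.15],"turn": [0,0,0]},{"slide": [0,0,-0.19],"turn": [0,0,0]},{"slide": [0,0,-0.2],"turn": [0,0,0]},{"slide": [0,0,-0.2],"turn": [0,0,0]},{"slide": [0,0,-0.2],"turn": [0,0,0]},{"slide": [0,0,-0.15],"turn": [0,0,0]},{"slide": [0,0,0],"turn": [0,0,0]},{"slide": [0,0,0],"turn": [0,0,0]}]'

```text
time_s: 5.9
tcp_pos: [0.4666, -0.1302, 0.2]
orientation: [0.0, 0.153, 0.988, 0.0]
contact_force: [-0.1, 0.9, -0.4]
finger_gap: 0.0557
grip_force: 6.0
```

```bash
python3 go.py .5503 .1787 .20
```

```text
t 5.9 tcp [ 0.4666 -0.1302  0.2   ] tooly deg 72.36 tilt [ 9.e-04  4.e-04 -1.e+00] q [-0.43 -0.05  0.64  1.9   0.03  1.28  1.46]
F [-0.12  0.89 -0.36] gap 0.05569820643165181 | to go (units of 150mm): [9.2200e-02 2.1319e+00 1.2000e-03]
```

>>> arm_command --moves '[{"slide": [0.01,0.1,0],"turn": [0,0,0]},{"slide": [0.01,0.2,0],"turn": [0,0,0]},{"slide": [0.01,0.23,0],"turn": [0,0,0]},{"slide": [0.01,0.24,0],"turn": [0,0,0]},{"slide": [0.01,0.24,0],"turn": [0,0,0]},{"slide": [0.01,0.24,0],"turn": [0,0,0]},{"slide": [0.01,0.24,0],"turn": [0,0,0]},{"slide": [0.01,0.24,0],"turn": [0,0,0]},{"slide": [0.012,0.2,0],"turn": [0,0,0]},{"slide": [0,0.14,0],"turn": [0,0,0]},{"slide": [0,0.062,0],"turn": [0,0,0]},{"slide": [0,0,0],"turn": [0,0,0]},{"slide": [0,0,0],"turn": [0,0,0]}]'

```text
time_s: 7.2
tcp_pos: [0.5503, 0.1768, 0.1994]
orientation: [-0.0, 0.154, 0.988, -0.001]
contact_force: [-0.1, 0.1, -0.6]
finger_gap: 0.0558
grip_force: 6.0
```

```bash
python3 go.py .5503 .1787 .134
python3 - <<'E'
from h import *
c1=vision.capture("scene")
u,v=proj(c1,[.55,.18,.15])[0].astype(int);print(u,v)
a=cv2.resize(c1["img"][v-75:v+60,u-80:u+80],(800,600)[:1]+(675,),interpolation=2)
cv2.imwrite("pics/carry.png",cv2.resize(a,(640,540))[:,:,::-1])
E
```

```text
t 7.2 tcp [0.5503 0.1768 0.1994] tooly deg 72.25 tilt [-7.0e-04 -1.4e-03 -1.0e+00] q [-0.7   0.18  0.39  1.68 -0.07  1.29  0.96]
F [-0.12  0.07 -0.64] gap 0.055797771936875046 | to go (units of 150mm): [0.004  0.0128 0.4361]
477 204
```

View pics/carry.png

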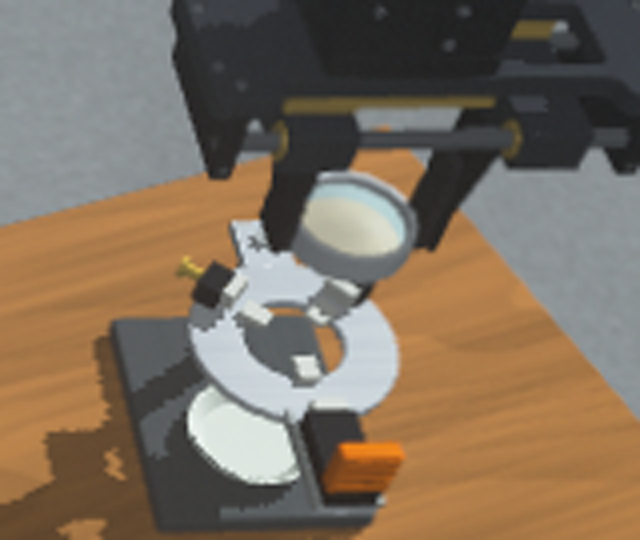

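The picture shows the lens level between the fingers, crop (355,225), above the ring, with nothing fouling. I'll lower it.

>>> arm_command --moves '[{"slide": [0.004,0.013,0.05],"turn": [0,0,0]},{"slide": [0,0,0.08],"turn": [0,0,0]},{"slide": [0,0,0.08],"turn": [0,0,0]},{"slide": [0,0,0.08],"turn": [0,0,0]},{"slide": [0,0,0.08],"turn": [0,0,0]},{"slide": [0,0,0.05],"turn": [0,0,0]},{"slide": [0,0,0.03],"turn": [0,0,0]},{"slide": [0,0,0],"turn": [0,0,0]},{"slide": [0,0,0],"turn": [0,0,0]}]'

```text
time_s: 8.15
tcp_pos: [0.5507, 0.181, 0.1326]
orientation: [0.0, 0.153, 0.988, 0.0]
contact_force: [-0.1, -0.3, -1.4]
finger_gap: 0.0556
grip_force: 6.0
```

```bash
python3 go.py .5503 .1787 .1223
```

```text
t 8.15 tcp [0.5507 0.181  0.1326] tooly deg 72.37 tilt [ 7.e-04  3.e-04 -1.e+00] q [-0.69  0.24  0.38  1.76 -0.1   1.16  0.98]
F [-0.08 -0.31 -1.35] gap 0.05561845975943129 | to go (units of 150mm): [-0.0018 -0.0154  0.0689]
```

>>> arm_command --moves '[{"slide": [0,-0.013,0.02],"turn": [0,0,0]},{"slide": [0,0,0.02],"turn": [0,0,0]},{"slide": [0,0,0.01],"turn": [0,0,0]},{"slide": [0,0,0],"turn": [0,0,0]},{"slide": [0,0,0],"turn": [0,0,0]}]'

```text
time_s: 8.65
tcp_pos: [0.5498, 0.1791, 0.1248]
orientation: [0.0, 0.153, 0.988, 0.0]
contact_force: [0.8, -0.0, -0.5]
finger_gap: 0.0557
grip_force: 6.0
```

```bash
python3 go.py .5503 .1787 .1223
```

```text
t 8.65 tcp [0.5498 0.1791 0.1248] tooly deg 72.37 tilt [ 1.e-04  1.e-04 -1.e+00] q [-0.69  0.24  0.38  1.77 -0.1   1.15  0.98]
F [ 0.84 -0.01 -0.49] gap 0.055694126664128804 | to go (units of 150mm): [-0.0038 -0.0013  0.0167]
```

>>> arm_command --moves '[{"slide": [0,0,0.007],"turn": [0,0,0]},{"slide": [0,0,0.003],"turn": [0,0,0]},{"slide": [0,0,0],"turn": [0,0,0]}]'

```text
time_s: 8.95
tcp_pos: [0.5498, 0.1791, 0.1232]
orientation: [0.0, 0.153, 0.988, 0.0]
contact_force: [-0.4, 0.5, -1.5]
finger_gap: 0.0553
grip_force: 6.0
```

>>> arm_command --moves '[{"slide": [0,0,0.004],"turn": [0,0,0]},{"slide": [0,0,0],"turn": [0,0,0]},{"slide": [0,0,0],"turn": [0,0,0]}]'

```text
time_s: 9.25
tcp_pos: [0.5498, 0.179, 0.1227]
orientation: [0.0, 0.153, 0.988, 0.0]
contact_force: [0.0, -0.5, -0.8]
finger_gap: 0.0555
grip_force: 6.0
```

>>> arm_command --moves '[{"slide": [0,0,0.003],"turn": [0,0,0]},{"slide": [0,0,0],"turn": [0,0,0]},{"slide": [0,0,0],"turn": [0,0,0]}]'

```text
time_s: 9.55
tcp_pos: [0.5499, 0.179, 0.1223]
orientation: [0.0, 0.153, 0.988, 0.0]
contact_force: [-0.0, 0.3, -0.6]
finger_gap: 0.0557
grip_force: 6.0
```

>>> arm_command --moves '[{"slide": [0,0,0.003],"turn": [0,0,0]},{"slide": [0,0,0],"turn": [0,0,0]},{"slide": [0,0,0],"turn": [0,0,0]}]'

```text
time_s: 9.85
tcp_pos: [0.5501, 0.1791, 0.1222]
orientation: [0.0, 0.153, 0.988, 0.0]
contact_force: [-0.8, 0.2, 4.0]
finger_gap: 0.0557
grip_force: 6.0
```

```bash
python3 go.py .5503 .1787 .1223;  python3 - <<'E'
from h import *
c1=vision.capture("scene")
u,v=477,204
a=cv2.resize(c1["img"][v-45:v+60,u-60:u+60],(720,630)[:1]+(600,),interpolation=2)
cv2.imwrite("pics/seat.png",a[:,:,::-1])
E
```

```text
t 9.85 tcp [0.5501 0.1791 0.1222] tooly deg 72.37 tilt [ 7.e-04  4.e-04 -1.e+00] q [-0.69  0.25  0.38  1.77 -0.1   1.14  0.98]
F [-0.78  0.23  3.99] gap 0.0556676968772699 | to go (units of 150mm): [-0.0022 -0.0022 -0.0004]
```

View pics/seat.png

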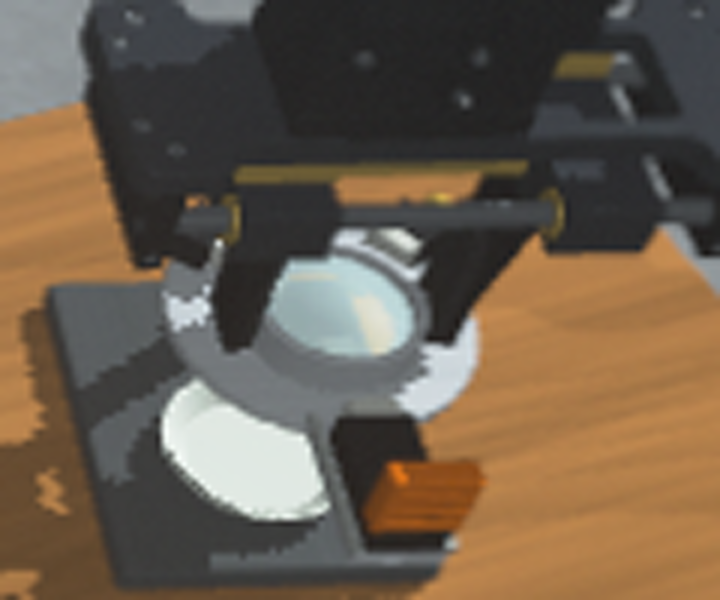

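The lens sits flat between the fingers (crop 345,310) with a gap to the clamp pad. Contact of 4 N came exactly at the step height, so I'll release it.

>>> arm_command --moves '[{"slide": [0,0,-0.002],"turn": [0,0,0]},{"slide": [0,0,0],"turn": [0,0,0]},{"slide": [0,0,0],"turn": [0,0,0]},{"slide": [0,0,0],"turn": [0,0,0]},{"slide": [0,0,0],"turn": [0,0,0]},{"slide": [0,0,0],"turn": [0,0,0]},{"slide": [0,0,-0.03],"turn": [0,0,0]},{"slide": [0,0,-0.1],"turn": [0,0,0]},{"slide": [0,0,-0.15],"turn": [0,0,0]},{"slide": [0,0,-0.15],"turn": [0,0,0]},{"slide": [0,0,-0.15],"turn": [0,0,0]},{"slide": [0,0,0],"turn": [0,0,0]}]' --grip 0.75

```text
time_s: 11.1
tcp_pos: [0.5522, 0.1797, 0.214]
orientation: [0.003, 0.153, 0.988, 0.002]
contact_force: [-0.1, 0.1, 0.1]
finger_gap: 0.076
grip_force: 0.0
```

```bash
python3 go.py .665 .1423 .21;  python3 - <<'E'
from h import *
c1=vision.capture("scene")
u,v=477,204
a=cv2.resize(c1["img"][v-45:v+60,u-60:u+60],(720,630)[:1]+(600,),interpolation=2)
cv2.imwrite("pics/seat2.png",a[:,:,::-1])
E
```

```text
t 11.1 tcp [0.5522 0.1797 0.214 ] tooly deg 72.36 tilt [ 0.0072  0.0034 -1.    ] q [-0.7   0.17  0.39  1.66 -0.07  1.31  0.96]
F [-0.09  0.09  0.15] gap 0.07595489385470018 | to go (units of 150mm): [-0.792  -0.0097  0.0315]
```

View pics/seat2.png

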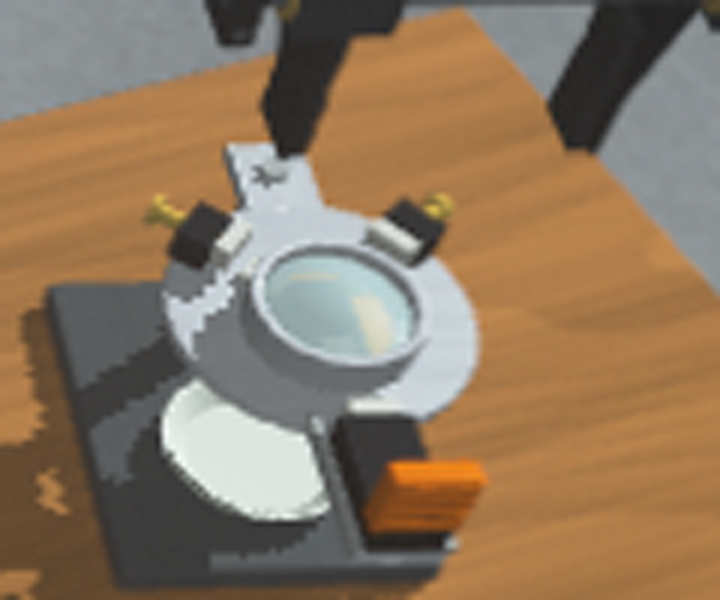

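The lens lies flat and clear of all three jaws (crop 340,305). The tab is at crop (425,495). I'll shut the fingers and go behind the tab.

>>> arm_command --moves '[{"slide": [-0.1,0,0],"turn": [0,0,0]},{"slide": [-0.15,0,0],"turn": [0,0,0]},{"slide": [-0.15,0,0],"turn": [0,0,0]},{"slide": [-0.15,-0.01,0],"turn": [0,0,0]},{"slide": [-0.15,0,0],"turn": [0,0,0]},{"slide": [-0.06,0,0],"turn": [0,0,0]},{"slide": [0,0,0],"turn": [0,0,0]},{"slide": [0,0,0],"turn": [0,0,0]},{"slide": [0,0,0],"turn": [0,0,0]},{"slide": [0,0,0],"turn": [0,0,0]}]' --grip -1

```text
time_s: 12.15
tcp_pos: [0.6573, 0.1438, 0.2093]
orientation: [-0.0, 0.153, 0.988, 0.0]
contact_force: [-0.0, 0.7, -0.2]
finger_gap: 0.005
grip_force: 0.0
```

```bash
python3 go.py .66 .1439 .135
```

```text
t 12.15 tcp [0.6573 0.1438 0.2093] tooly deg 72.43 tilt [-1.e-04  7.e-04 -1.e+00] q [-0.57  0.39  0.42  1.42 -0.16  1.36  1.12]
F [-0.04  0.67 -0.25] gap 0.005013822243625933 | to go (units of 150mm): [-0.0169  0.0056  0.4954]
```

>>> arm_command --moves '[{"slide": [-0.017,0.006,0],"turn": [0,0,0]},{"slide": [0,0,0.1],"turn": [0,0,0]},{"slide": [0,0,0.1],"turn": [0,0,0]},{"slide": [0,0,0.1],"turn": [0,0,0]},{"slide": [0,0,0.1],"turn": [0,0,0]},{"slide": [0,0,0.06],"turn": [0,0,0]},{"slide": [0,0,0.03],"turn": [0,0,0]},{"slide": [0,0,0],"turn": [0,0,0]},{"slide": [0,0,0],"turn": [0,0,0]}]'

```text
time_s: 13.05
tcp_pos: [0.6611, 0.1432, 0.1361]
orientation: [0.0, 0.153, 0.988, 0.0]
contact_force: [1.1, 0.5, 0.1]
finger_gap: 0.0008
grip_force: 0.0
```

```bash
python3 go.py .65 .147 .135
python3 - <<'E'
from h import *
c1=vision.capture("scene")
u,v=487,214
a=cv2.resize(c1["img"][v-45:v+60,u-60:u+60],(720,600),interpolation=2)
cv2.imwrite("pics/push0.png",a[:,:,::-1])
E
```

```text
t 13.05 tcp [0.6611 0.1432 0.1361] tooly deg 72.37 tilt [ 1.e-03  3.e-04 -1.e+00] q [-0.56  0.44  0.41  1.5  -0.18  1.23  1.14]
F [1.07 0.47 0.07] gap 0.0008242974414993762 | to go (units of 150mm): [0.0785 0.0017 0.0075]
```

View pics/push0.png

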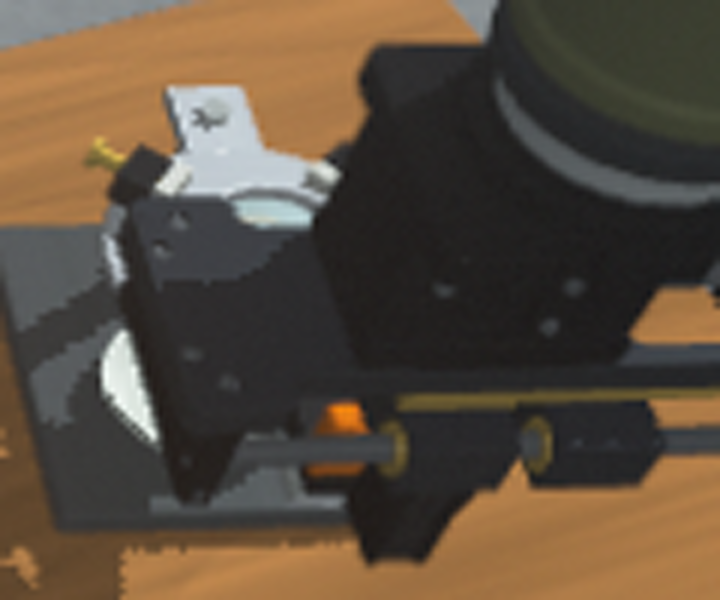

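The fingers are behind the orange tab (crop 340,435), clear of it. I'll push along tool +x by feel.

>>> arm_command --moves '[{"slide": [0.02,0,0],"turn": [0,0,0]},{"slide": [0.02,0,0],"turn": [0,0,0]},{"slide": [0.02,0,0],"turn": [0,0,0]},{"slide": [0.02,0,0],"turn": [0,0,0]},{"slide": [0.01,0,0],"turn": [0,0,0]},{"slide": [0.01,0,0],"turn": [0,0,0]},{"slide": [0,0,0],"turn": [0,0,0]},{"slide": [0,0,0],"turn": [0,0,0]}]'

```text
time_s: 13.9
tcp_pos: [0.6464, 0.1476, 0.1356]
orientation: [0.0, 0.153, 0.988, 0.0]
contact_force: [-0.4, -0.1, 0.3]
finger_gap: 0.0004
grip_force: 0.0
```

>>> arm_command --moves '[{"slide": [0.01,0,0],"turn": [0,0,0]},{"slide": [0.01,0,0],"turn": [0,0,0]},{"slide": [0.01,0,0],"turn": [0,0,0]},{"slide": [0.01,0,0],"turn": [0,0,0]}]'

```text
time_s: 14.3
tcp_pos: [0.6428, 0.1486, 0.1358]
orientation: [0.002, 0.154, 0.988, 0.0]
contact_force: [5.1, -1.3, -3.7]
finger_gap: 0.0005
grip_force: 3.1
```

>>> arm_command --moves '[{"slide": [0.01,0,0],"turn": [0,0,0]},{"slide": [0.01,0,0],"turn": [0,0,0]},{"slide": [0.01,0,0],"turn": [0,0,0]},{"slide": [0.01,0,0],"turn": [0,0,0]},{"slide": [0,0,0],"turn": [0,0,0]}]'

```text
time_s: 14.8
tcp_pos: [0.6368, 0.1506, 0.1357]
orientation: [0.002, 0.154, 0.988, 0.0]
contact_force: [5.6, -0.3, -2.3]
finger_gap: 0.0007
grip_force: 2.7
```

>>> arm_command --moves '[{"slide": [0.005,0,0],"turn": [0,0,0]},{"slide": [0.005,0,0],"turn": [0,0,0]},{"slide": [0.005,0,0],"turn": [0,0,0]},{"slide": [0.005,0,0],"turn": [0,0,0]},{"slide": [0,0,0],"turn": [0,0,0]}]'

```text
time_s: 15.3
tcp_pos: [0.6341, 0.1514, 0.1357]
orientation: [0.002, 0.154, 0.988, 0.0]
contact_force: [5.9, -1.1, -3.0]
finger_gap: 0.0005
grip_force: 2.9
```

```bash
python3 go.py .5408 .1817 .135
python3 - <<'E'
from h import *
f=[]
for i in range(6):
    c1=vision.capture("scene"); f.append(robot.sense()["contact_force"])
f=np.array(f); print(f.mean(0).round(2),f.std(0).round(2), "push",(f@[.953,-.302,0]).round(1))
E
```

```text
t 15.3 tcp [0.6341 0.1514 0.1357] tooly deg 72.32 tilt [ 4.6e-03 -7.0e-04 -1.0e+00] q [-0.6   0.39  0.41  1.57 -0.16  1.21  1.1 ]
F [ 5.9  -1.15 -2.95] gap 0.0005498264986225992 | to go (units of 150mm): [0.6542 0.0034 0.0019]
[ 5.73 -1.02 -3.39] [0.28 0.41 0.71] push [6.1 5.3 5.8 5.8 5.7 6. ]
```

>>> arm_command --moves '[{"slide": [0.005,0,0],"turn": [0,0,0]},{"slide": [0.005,0,0],"turn": [0,0,0]},{"slide": [0.005,0,0],"turn": [0,0,0]},{"slide": [0,0,0],"turn": [0,0,0]}]'

```text
time_s: 16.0
tcp_pos: [0.632, 0.1521, 0.1357]
orientation: [0.002, 0.154, 0.988, 0.0]
contact_force: [6.6, -1.8, -3.0]
finger_gap: 0.0006
grip_force: 2.9
```

>>> arm_command --moves '[{"slide": [0.005,0,0],"turn": [0,0,0]},{"slide": [0.005,0,0],"turn": [0,0,0]},{"slide": [0,0,0],"turn": [0,0,0]}]'

```text
time_s: 16.3
tcp_pos: [0.6306, 0.1525, 0.1358]
orientation: [0.002, 0.154, 0.988, 0.0]
contact_force: [5.2, -0.1, -3.3]
finger_gap: 0.0005
grip_force: 2.9
```

```bash
cat > f.py <<'E'
from h import *
f=[];p=[]
for i in range(4):
    c=vision.capture("scene"); s=robot.sense(); f.append(s["contact_force"]);p.append(s["tcp_pos"])
f=np.array(f); e=np.array([.953,-.302,0]); print("t",s["time_s"],"push",(f@e).round(1),"mean",(f@e).mean().round(2),"Fmean",f.mean(0).round(2),"dist mm",((np.mean(p,0)-[.5408,.1817,0])@e*1e3).round(2))
E
python3 f.py
```

```text
t 16.5 push [6.4 6.5 6.  5.1] mean 6.02 Fmean [ 6.12 -0.64 -3.3 ] dist mm 94.38
```

>>> arm_command --moves '[{"slide": [0.004,0,0],"turn": [0,0,0]},{"slide": [0.004,0,0],"turn": [0,0,0]},{"slide": [0,0,0],"turn": [0,0,0]}]'

```text
time_s: 16.8
tcp_pos: [0.6295, 0.1529, 0.1358]
orientation: [0.002, 0.154, 0.988, 0.0]
contact_force: [6.1, -1.5, -3.4]
finger_gap: 0.0009
grip_force: 3.0
```

>>> arm_command --moves '[{"slide": [0.004,0,0],"turn": [0,0,0]},{"slide": [0.003,0,0],"turn": [0,0,0]},{"slide": [0,0,0],"turn": [0,0,0]}]'

```text
time_s: 17.1
tcp_pos: [0.6285, 0.1533, 0.1357]
orientation: [0.002, 0.154, 0.988, 0.0]
contact_force: [5.5, 1.2, -3.4]
finger_gap: 0.0005
grip_force: 3.0
```

```bash
python3 f.py
python3 - <<'E'
from h import *
c=vision.capture("top"); cv2.imwrite("pics/p1.png",cv2.resize(c["img"][150:260,115:225],(500,500),interpolation=2)[:,:,::-1])
E
```

```text
t 17.3 push [6.6 6.1 5.8 5.7] mean 6.06 Fmean [ 6.07 -0.91 -3.13] dist mm 92.18
```

View pics/p1.png

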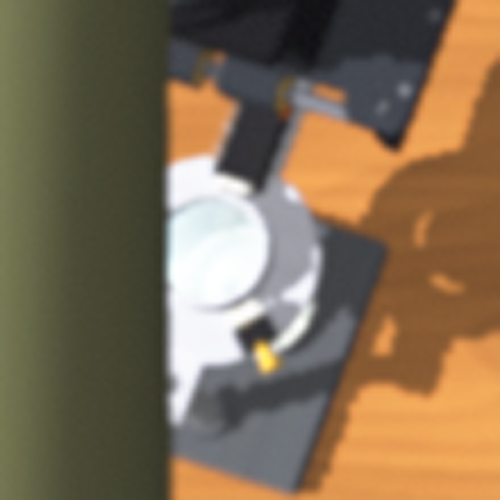

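The top crop shows the clamp pad (235,185) at the lens rim, and the fixed right pad (250,312) a few mm from it. I'll continue in small steps.

>>> arm_command --moves '[{"slide": [0.003,0,0],"turn": [0,0,0]},{"slide": [0.003,0,0],"turn": [0,0,0]},{"slide": [0,0,0],"turn": [0,0,0]}]'

```text
time_s: 17.65
tcp_pos: [0.6276, 0.1535, 0.1357]
orientation: [0.002, 0.154, 0.988, 0.0]
contact_force: [6.5, -1.7, -3.3]
finger_gap: 0.0003
grip_force: 3.0
```

>>> arm_command --moves '[{"slide": [0.003,0,0],"turn": [0,0,0]},{"slide": [0.003,0,0],"turn": [0,0,0]},{"slide": [0,0,0],"turn": [0,0,0]}]'

```text
time_s: 17.95
tcp_pos: [0.6268, 0.1538, 0.1357]
orientation: [0.002, 0.154, 0.988, 0.0]
contact_force: [5.2, -0.3, -3.8]
finger_gap: 0.0006
grip_force: 3.0
```

```bash
python3 f.py
```

```text
t 18.15 push [5.8 5.6 6.3 7. ] mean 6.17 Fmean [ 6.34 -0.43 -3.5 ] dist mm 90.39
```

>>> arm_command --moves '[{"slide": [0.003,0,0],"turn": [0,0,0]},{"slide": [0.003,0,0],"turn": [0,0,0]},{"slide": [0,0,0],"turn": [0,0,0]}]'

```text
time_s: 18.45
tcp_pos: [0.6259, 0.1541, 0.1357]
orientation: [0.002, 0.154, 0.988, 0.0]
contact_force: [5.6, -0.2, -3.8]
finger_gap: 0.0006
grip_force: 3.0
```

>>> arm_command --moves '[{"slide": [0.003,0,0],"turn": [0,0,0]},{"slide": [0.003,0,0],"turn": [0,0,0]},{"slide": [0,0,0],"turn": [0,0,0]}]'

```text
time_s: 18.75
tcp_pos: [0.6251, 0.1544, 0.1357]
orientation: [0.002, 0.154, 0.988, 0.0]
contact_force: [5.5, -1.3, -3.0]
finger_gap: 0.0005
grip_force: 3.0
```

```bash
python3 f.py
```

```text
t 18.95 push [4.9 6.7 5.5 5.6] mean 5.7 Fmean [ 5.73 -0.79 -3.22] dist mm 88.6
```

>>> arm_command --moves '[{"slide": [0.003,0,0],"turn": [0,0,0]},{"slide": [0,0,0],"turn": [0,0,0]}]'

```text
time_s: 19.15
tcp_pos: [0.6247, 0.1545, 0.1357]
orientation: [0.002, 0.154, 0.988, 0.0]
contact_force: [5.5, -1.4, -3.7]
finger_gap: 0.0007
grip_force: 3.0
```

>>> arm_command --moves '[{"slide": [0.003,0,0],"turn": [0,0,0]},{"slide": [0,0,0],"turn": [0,0,0]}]'

```text
time_s: 19.35
tcp_pos: [0.6242, 0.1546, 0.1357]
orientation: [0.002, 0.154, 0.988, 0.0]
contact_force: [6.2, -0.7, -3.3]
finger_gap: 0.0005
grip_force: 3.0
```

```bash
python3 f.py
```

```text
t 19.55 push [5.9 5.1 6.  5.5] mean 5.65 Fmean [ 5.75 -0.54 -3.52] dist mm 87.69
```

>>> arm_command --moves '[{"slide": [0.003,0,0],"turn": [0,0,0]},{"slide": [0,0,0],"turn": [0,0,0]}]'

```text
time_s: 19.75
tcp_pos: [0.6238, 0.1547, 0.1357]
orientation: [0.002, 0.154, 0.988, 0.0]
contact_force: [6.0, -1.5, -4.3]
finger_gap: 0.0007
grip_force: 3.0
```

>>> arm_command --moves '[{"slide": [0.003,0,0],"turn": [0,0,0]},{"slide": [0,0,0],"turn": [0,0,0]}]'

```text
time_s: 19.95
tcp_pos: [0.6234, 0.1549, 0.1357]
orientation: [0.002, 0.154, 0.988, 0.0]
contact_force: [6.3, -1.5, -3.1]
finger_gap: 0.0003
grip_force: 3.0
```

```bash
python3 f.py
```

```text
t 20.15 push [6.3 5.8 5.6 5.4] mean 5.77 Fmean [ 5.97 -0.28 -3.15] dist mm 86.81
```

>>> arm_command --moves '[{"slide": [0.003,0,0],"turn": [0,0,0]},{"slide": [0,0,0],"turn": [0,0,0]}]'

```text
time_s: 20.35
tcp_pos: [0.623, 0.155, 0.1357]
orientation: [0.002, 0.154, 0.988, 0.0]
contact_force: [5.9, -0.2, -4.3]
finger_gap: 0.0007
grip_force: 3.0
```

>>> arm_command --moves '[{"slide": [0.003,0,0],"turn": [0,0,0]},{"slide": [0,0,0],"turn": [0,0,0]}]'

```text
time_s: 20.55
tcp_pos: [0.6226, 0.1552, 0.1357]
orientation: [0.002, 0.154, 0.988, 0.0]
contact_force: [6.3, -1.4, -3.5]
finger_gap: 0.0007
grip_force: 3.0
```

```bash
python3 f.py
```

```text
t 20.75 push [6.  5.2 5.9 5.9] mean 5.75 Fmean [ 5.89 -0.43 -3.83] dist mm 85.94
```

>>> arm_command --moves '[{"slide": [0.003,0,0],"turn": [0,0,0]},{"slide": [0,0,0],"turn": [0,0,0]}]'

```text
time_s: 20.95
tcp_pos: [0.6222, 0.1553, 0.1357]
orientation: [0.002, 0.154, 0.988, 0.0]
contact_force: [6.0, -0.1, -3.8]
finger_gap: 0.0002
grip_force: 3.1
```

>>> arm_command --moves '[{"slide": [0.003,0,0],"turn": [0,0,0]},{"slide": [0,0,0],"turn": [0,0,0]}]'

```text
time_s: 21.15
tcp_pos: [0.622, 0.1553, 0.1358]
orientation: [0.003, 0.154, 0.988, 0.0]
contact_force: [6.5, -0.6, -4.3]
finger_gap: 0.0008
grip_force: 3.5
```

```bash
python3 f.py
python3 - <<'E'
from h import *
c=vision.capture("top"); cv2.imwrite("pics/p2.png",cv2.resize(c["img"][165:245,125:205],(600,600),interpolation=2)[:,:,::-1])
E
```

```text
t 21.35 push [7.  7.3 6.6 8. ] mean 7.21 Fmean [ 7.35 -0.7  -4.31] dist mm 85.4
```

View pics/p2.png

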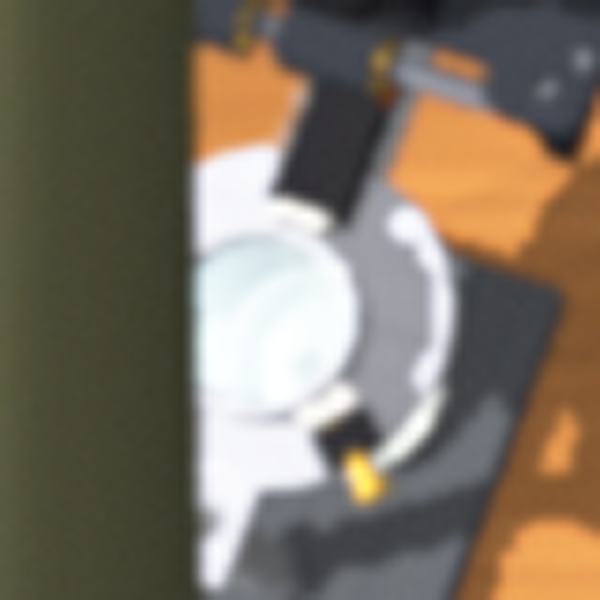

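The top crop shows the lens against the clamp pad (305,215) and the right pad (330,405). The force has started to rise, so I'll use finer steps.

>>> arm_command --moves '[{"slide": [0.003,0,0],"turn": [0,0,0]},{"slide": [0,0,0],"turn": [0,0,0]}]'

```text
time_s: 21.6
tcp_pos: [0.622, 0.1553, 0.1358]
orientation: [0.003, 0.154, 0.988, 0.0]
contact_force: [8.1, -0.5, -3.9]
finger_gap: 0.0006
grip_force: 3.9
```

```bash
python3 f.py
```

```text
t 21.8 push [7.8 7.7 7.  8. ] mean 7.59 Fmean [ 7.65 -1.01 -4.75] dist mm 85.33
```

>>> arm_command --moves '[{"slide": [0.003,0,0],"turn": [0,0,0]},{"slide": [0.003,0,0],"turn": [0,0,0]},{"slide": [0,0,0],"turn": [0,0,0]}]'

```text
time_s: 22.1
tcp_pos: [0.6219, 0.1553, 0.1359]
orientation: [0.004, 0.154, 0.988, 0.0]
contact_force: [10.0, -0.1, -6.1]
finger_gap: 0.0004
grip_force: 4.8
```

```bash
python3 f.py
```

```text
t 22.3 push [10.1  9.3  9.1 11. ] mean 9.9 Fmean [10.01 -1.18 -5.92] dist mm 85.21
```

>>> arm_command --moves '[{"slide": [0.0025,0,0],"turn": [0,0,0]},{"slide": [0,0,0],"turn": [0,0,0]},{"slide": [0,0,0],"turn": [0,0,0]}]'

```text
time_s: 22.6
tcp_pos: [0.6218, 0.1554, 0.1359]
orientation: [0.004, 0.154, 0.988, 0.0]
contact_force: [10.3, -0.8, -6.6]
finger_gap: 0.0008
grip_force: 5.2
```

```bash
python3 f.py
```

```text
t 22.8 push [10.3  9.9  9.6 10.4] mean 10.06 Fmean [10.25 -0.96 -6.3 ] dist mm 85.16
```

>>> arm_command --moves '[{"slide": [0.002,0,0],"turn": [0,0,0]},{"slide": [0,0,0],"turn": [0,0,0]},{"slide": [0,0,0],"turn": [0,0,0]}]'

```text
time_s: 23.1
tcp_pos: [0.6218, 0.1554, 0.1359]
orientation: [0.005, 0.154, 0.988, 0.0]
contact_force: [10.4, -2.0, -6.9]
finger_gap: 0.0007
grip_force: 5.5
```

>>> arm_command --moves '[{"slide": [-0.01,0,0],"turn": [0,0,0]},{"slide": [-0.02,0,0],"turn": [0,0,0]},{"slide": [-0.03,0,0],"turn": [0,0,0]},{"slide": [-0.05,0,0],"turn": [0,0,0]},{"slide": [0,0,0],"turn": [0,0,0]},{"slide": [0,0,-0.05],"turn": [0,0,0]},{"slide": [0,0,-0.1],"turn": [0,0,0]},{"slide": [0,0,-0.2],"turn": [0,0,0]},{"slide": [0,0,-0.2],"turn": [0,0,0]},{"slide": [0,0.2,-0.2],"turn": [0,0,0]},{"slide": [0,0.25,0],"turn": [0,0,0]},{"slide": [0,0.25,0],"turn": [0,0,0]},{"slide": [0,0.25,0],"turn": [0,0,0]},{"slide": [0,0.25,0],"turn": [0,0,0]},{"slide": [0,0.2,0],"turn": [0,0,0]},{"slide": [0,0,0],"turn": [0,0,0]}]'

```text
time_s: 24.7
tcp_pos: [0.6956, 0.3587, 0.2477]
orientation: [-0.001, 0.15, 0.989, 0.001]
contact_force: [-0.6, 0.6, -0.3]
finger_gap: 0.0005
grip_force: 0.0
```

```bash
python3 go.py .65 .147 .135
python3 - <<'E'
from h import *
c=vision.capture("scene");d=vision.capture("top")
a=cv2.resize(c["img"][165:265,420:520],(400,400),interpolation=2);b=cv2.resize(d["img"][150:250,115:215],(400,400),interpolation=2)
cv2.imwrite("pics/end.png",np.hstack([a,b])[:,:,::-1])
E
```

```text
t 24.7 tcp [0.6956 0.3587 0.2477] tooly deg 72.79 tilt [-9.0e-04  3.1e-03 -1.0e+00] q [-0.71  0.63  0.36  1.   -0.21  1.54  0.87]
F [-0.61  0.6  -0.28] gap 0.0005107269061640467 | to go (units of 150mm): [-0.1289 -1.4402  0.747 ]
```

View pics/end.png

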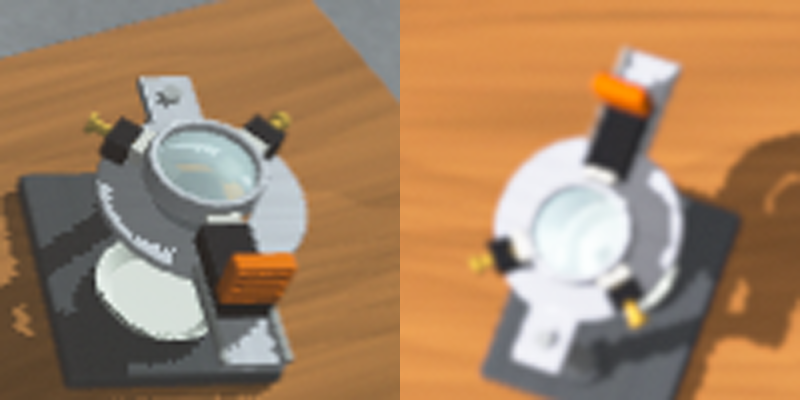

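The last crop shows the lens flat and touching all three pads: top view (522,243), (618,283) and (603,172). The jaw stayed in place and the arm is clear.

```bash
python3 -c "
from cell import robot; print(robot.sign_off())"
```

```text
the job is handed in; nothing more can be done
None
```

The lens lies flat on the steps, touching all three jaws with the orange-tab jaw pushed up by about 5 N beyond sliding friction; the jaw stayed put when the arm withdrew, and I handed the job in at about 25 s without moving anything else.

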